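# Set a plaque in the engraving jig

### The arm

A 6-joint arm with a two-finger parallel gripper is mounted at the origin on the work surface. World frame = base frame: x ahead of the robot, y to its left, z up, the work surface at z = 0. Lengths are in m, angles in rad, forces in N, time in s.
With the tool pointing down it reaches from about 0.35 to 0.85 m from the base axis. Payload 8.1 kg.
Tool frame: the origin (TCP) lies on the centre line of the jaws, within the pads' length; the fingertips stand 19 mm ahead of it and the grasp point (between the pads) is the TCP (robot.tips_ahead is the distance from the TCP to the fingertips, in m); y points along the fingers, z is the direction in which the jaws open and shut, and the axes are right-handed (so a half turn about y gives the same grasp; the last joint's range is limited). The gripper opens to 93 mm and grips with 3 to 60 N. Pads are 15 mm wide; open, the fingers measure 128 mm over their backs; the gripper's body (75 mm by 188 mm) begins 65 mm behind the grasp point.
Start: joints at [-1.285, 0.13, 1.488, -0, 1.523, -0.085], TCP at [0.217, -0.559, 0.238] pointing down, gripper open.
Joint ranges: [-2.96, 2.96], [-0.89, 2.26], [0.02, 2.5], [-1.34, 4.48], [0, 2.73], [-2.66, 2.66]. Speed limits (rad/s): [2.39, 2.39, 2.79, 3.14, 3.14, 3.14].

### API

Orientations are given as a rotation vector (axis times angle).
In Python, from plant import robot, imaging, models gives the robot as it stands.
- The arm moves only by the tool carry_out, never from a script. Its argument "motion" is one flat list of numbers, 7 for each row, row after row: the shift along the tool's x, y, z in m, then the turn, a rotation vector about the tool's x, y, z in degrees, then the opening, from -1 (shut) to 1 (fully open). A call has exactly 5 rows; each row shifts and turns the pose as measured when the row begins, along the tool's axes as they then stand; what a row does not reach is not made up. A row lasts 1/10 s, in which the tool goes at most 50 mm and 8.59 degrees, less where a joint would pass 70% of its speed; a pose out of reach is approached as far as the arm can. A call is refused whole if a number of a shift passes 0.05 or a number of a turn 8.59, either way. A call with a gripper value outside its range is refused whole. The fingers move at their own pace and stop on an object; "squeeze" is the grip in N (left out, the last holds). Time passes only in rows, so rows that do not move let the fingers close, or fill a call up. It gives the time, the measured TCP pose, the force and the opening at its end, in the units of the state.
- robot.read_state(): the state, without advancing time (a new reading comes with each control period).
- imaging.read_camera(name): name is "side" or "top"; returns the picture (420x560x3 uint8, blue, green, red); there is no depth.
- imaging.camera_model(name): a dict with "K" (3x3 intrinsics, pixels), "position" and "orientation" of the camera in the world. Camera axes: x right, y down, z forward; pixel columns grow to the right and rows downward; lengths in m; the calibration is good to about 2 mm. A picture is of the moment at which its call begins. camera_model takes no time and is no camera call.
- robot.close_job(): hands the job in, once; it reports no verdict.
Trained networks look in the newest picture that a camera, given by its name, has taken for a name from the list of things; names that differ only in an ending like _2 or _b are one class to them, and where a whole thing is asked for, a point or a joint stands for the part that bears it (a point fixed in the world has none). Each returns a list of dicts, best first, with "confidence" (0 to 1); they miss things now and then, are a little off and sometimes report something else, mostly with a low value. They report only what shows in the picture. A call takes as long as a camera call. They do not tell look-alikes from the thing itself.
- models.outline_of(camera, thing): "pixels" (420x560 bool, what is visible of it) and "pixel" ([column, row] in pixels, amid what is visible of it).
The state is a dict: "t": time; "q": joint angles; "dq": joint speeds; "joint_torque": joint torques, N m; "tool_pos": TCP position; "orientation": TCP orientation; "force": force on the tool from outside, world axes, zero at the start; "wrist_torque": the same for the moment, N m; "opening": finger opening in m.
Only numpy, scipy, OpenCV 4.12 (cv2) and the standard library are available. Lean on these libraries where they do the work, as an engineer would, in place of code of your own. Each camera call takes 0.05 s, during which the arm holds its last target.

### The job

Slide the rectangular brass-faced plaque across the bench mat, without lifting it off the mat, into the corner of the engraving jig so that, seen from the robot, its far long edge sits flush along the back fence and its left short edge sits against the side stop. Keep the jig's clamp arm raised until the plaque is home, then swing the arm down until its rubber foot rests on the plaque, and let go. Leave the round medal, the graver and the hammer where they are.

Things in the scene. Friction and masses are not known exactly. Their poses are not given: they have to be found in the camera images.
- plaque: Loose rectangular plaque, dark wood board with a brass face on top, 95 mm (its x) by 130 mm (its y), 18 mm thick, about 0.35 kg, lying flat on a black rubber mat whose top is 4 mm above the bench. Origin: centre of its underside, z up. Too wide to grasp across; the two ways round are equal.
- jig: Aluminium L on the mat, fixed. Origin: inner corner, at mat height, z up. Back fence on the +x side: inner face x = 0, y 0 to -220 mm; 22 thick. Side stop on the +y side: inner face y = 0, x 0 to -110 mm; 24 thick. Both 14 mm high. Plaque home: its origin at x -47.5, y -65, z 0 mm here, axes along the jig's. Two steel cheeks 68 mm high at x -50, y 60 mm carry the clamp.
- clamp (a joint): Hinge angle of the clamp arm, rad: 0 when the arm is level with its foot on the 18 mm thick plaque, growing as the arm rises (1.57 would be upright). It is stiff enough to stay at any angle it is left at (about 0.2 N m). Starts raised at 0.85 to 1.25.
- clamp_hinge (a point): Point on the hinge axis of the clamp arm, 53 mm above the mat; the axis is parallel to the jig's x axis. At angle 0 the arm points along the jig's -y.
- clamp_ball (a point): Centre of the 28 mm wooden ball knob on the free end of the clamp arm, 118 mm from the hinge axis. The arm is a bar 16 mm wide, 10 mm thick; its rubber foot, 18 mm in diameter, is 85 mm from the hinge and reaches 35 mm below the arm's centre line.
- medal: Bystander: loose round brass medal blank, 80 mm in diameter, 8 mm thick, lying flat on the mat. Origin: centre of its underside.
- graver: Bystander: loose graver, 140 mm long, 28 mm thick, mushroom wooden handle to its -x and a thin steel blade to its +x, lying on the mat. Origin: under its middle.
- hammer: Bystander: loose hammer, 230 mm long, lying on the mat along its x axis, handle to -x. Origin: under its middle.
Not all that is in view belongs to the job. Several things look just like the plaque: the one meant starts farthest to the robot's right.

How it is judged:
On the way:
1. the plaque is home in the corner (within 3 mm of the back fence and of the side stop, square to within 0.03 rad) while the clamp arm is still raised above 0.5 rad (x of plaque in the frame of jig above -0.0505 m and y of plaque in the frame of jig above -0.068 m and angle between the x axis of plaque and the x axis of jig, either way round below 0.03 rad and angle between plaque's own z axis and vertical below 0.03 rad and value of joint clamp above 0.5 rad), for 0.2 s.
At the end, for the whole second after the job is handed in: The plaque lies flat and still on the mat in the jig's corner, within 3 mm of the back fence and of the side stop and square to within 0.03 rad, and the clamp arm is down with its foot on the plaque (clamp angle below 0.03 rad) (x of plaque in the frame of jig above -0.0505 m and y of plaque in the frame of jig above -0.068 m and z of plaque in the frame of jig below 0.003 m and angle between the x axis of plaque and the x axis of jig, either way round below 0.03 rad and angle between plaque's own z axis and vertical below 0.03 rad and linear speed of plaque below 0.01 m/s and value of joint clamp below 0.03 rad); the robot touches nothing.
It fails at once if the plaque is lifted more than 15 mm off the mat (height (world z) of plaque above 0.019 m).
It fails at once if the medal is moved more than 15 mm (distance of medal from where it was at the start of the episode above 0.015 m).
It fails at once if the graver is moved more than 15 mm (distance of graver from where it was at the start of the episode above 0.015 m).
It fails at once if the hammer is moved more than 15 mm (distance of hammer from where it was at the start of the episode above 0.015 m).
It also fails if it takes over 58 s, if anything falls off the work surface, if the arm or the gripper's body presses on something with over 40 N, if the wrist force passes 120 N, or if a joint passes its speed limit or range.

## Working session

There is one attempt and no reset: what is moved stays moved. The work goes in short steps, Python scripts to look and compute and a tool call to move; the robot and the scene stay as the last step left them, time stands still between calls to the robot, and variables do not carry over. Pictures are saved under pics/ and viewed, and the job is handed in when it is done.

Besides the shell and the picture viewer there is one more tool, called after "Request:" as a command line: name --argument value ..., lists and objects as JSON in quotes. carry_out: Moves the arm, as the interface text tells. Its arguments: {"type":"object","properties":{"motion":{"type":"array","items":{"type":"number"}},"squeeze":{"type":"number"}},"required":["motion"]}

```bash
mkdir -p pics; ls
python3 - <<'E'
from plant import robot, imaging, models
import cv2
for c in("top","side"):
    im=imaging.read_camera(c); cv2.imwrite(f"pics/{c}0.png",im)
    m=imaging.camera_model(c); print(c,m)
s=robot.read_state(); print({k:s[k] for k in("t","tool_pos","orientation","opening","force")})
E
```

```text
pics
top {'K': array([[511.54585756,   0.        , 270.7753398 ],
       [  0.        , 511.54585756, 223.82565403],
       [  0.        ,   0.        ,   1.        ]]), 'position': array([0.2132135 , 0.00693812, 1.24871253]), 'orientation': array([-2.09134708,  2.14524295, -0.18350402])}
side {'K': array([[456.68461759,   0.        , 283.65572985],
       [  0.        , 456.68461759, 207.44695153],
       [  0.        ,   0.        ,   1.        ]]), 'position': array([0.16244785, 0.79009879, 0.98016229]), 'orientation': array([-0.44620859,  2.78049661, -1.09600261])}
{'t': 0.1, 'tool_pos': array([ 0.21728422, -0.55876836,  0.23669972]), 'orientation': array([-0.37881992,  2.02064697, -2.01730195]), 'opening': 0.0929624286946125, 'force': array([-0.5531958 ,  1.17569186,  0.29156008])}
```

View pics/top0.png

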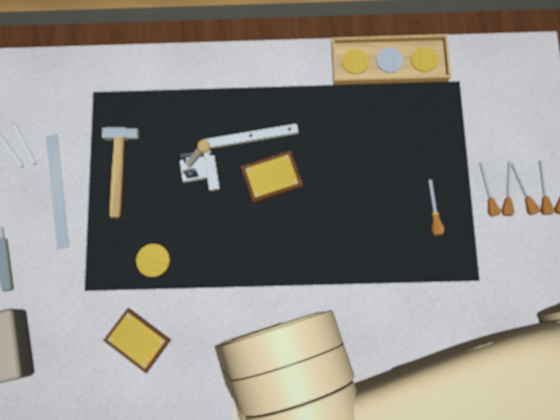

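View pics/side0.png

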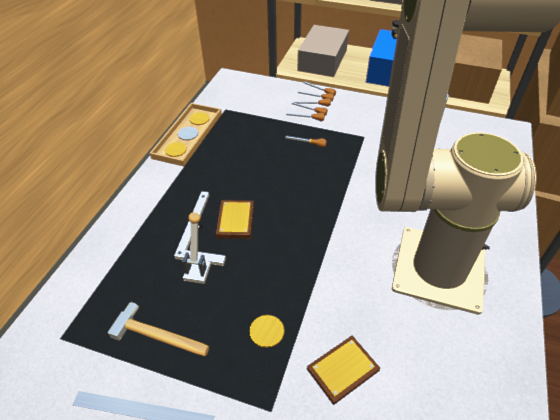

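The two look-alikes in the top view are at about (272,176), on the mat, and (137,340), off the mat. In that picture right is the robot's right, so the one at (272,176) is farthest right and fits the description. I'll check it in a crop.

```bash
cat > h.py <<'E'
import numpy as np, cv2
from scipy.spatial.transform import Rotation as R
from plant import robot, imaging, models
def cam(c):
    m=imaging.camera_model(c); return m["K"],np.array(m["position"]),R.from_rotvec(m["orientation"]).as_matrix()
def ray(c,px,z):
    K,p,Rm=cam(c); px=np.atleast_2d(np.array(px,float))
    d=np.c_[px,np.ones(len(px))]@np.linalg.inv(K).T@Rm.T
    return p+d*((z-p[2])/d[:,2])[:,None]
def proj(c,P):
    K,p,Rm=cam(c); q=(np.atleast_2d(P)-p)@Rm@K.T
    return q[:,:2]/q[:,2:]
E
python3 - <<'E'
from h import *
a=cv2.imread("pics/top0.png"); b=cv2.imread("pics/side0.png")
cv2.imwrite("pics/topc.png",cv2.resize(a[115:210,170:310],None,fx=5.6,fy=5.6,interpolation=cv2.INTER_CUBIC))
cv2.imwrite("pics/sidec.png",cv2.resize(b[185:290,165:265],None,fx=5.6,fy=5.6,interpolation=cv2.INTER_CUBIC))
imaging.read_camera("top")
for n in("plaque","jig","clamp_ball","medal"):
    for d in models.outline_of("top",n):
        m=d["pixels"].astype(np.uint8); r=cv2.minAreaRect(cv2.findNonZero(m)); print(n,round(d["confidence"],2),d["pixel"],m.sum(),r)
imaging.read_camera("side")
for n in("plaque","jig","clamp_ball"):
    for d in models.outline_of("side",n):
        m=d["pixels"].astype(np.uint8); r=cv2.minAreaRect(cv2.findNonZero(m)); print(n,round(d["confidence"],2),d["pixel"],m.sum(),r)
E
```

```text
plaque 0.7 [269.1, 175.5] 1979 ((270.9158630371094, 176.55731201171875), (38.916542053222656, 53.28801345825195), 69.775146484375)
plaque 0.65 [136.0, 340.7] 2330 ((136.612060546875, 339.9051513671875), (56.14535140991211, 42.99275207519531), 37.23483657836914)
plaque 0.43 [197.3, 153.0] 344 ((196.66392517089844, 155.19671630859375), (20.357864379882812, 35.85032653808594), 50.194427490234375)
plaque 0.21 [209.4, 151.1] 2070 ((234.05812072753906, 145.52841186523438), (48.41229248046875, 122.02210235595703), 54.668670654296875)
jig 0.9 [209.8, 153.9] 2066 ((234.70135498046875, 146.3590545654297), (49.07199478149414, 123.29440307617188), 55.00798034667969)
clamp_ball 0.69 [196.9, 149.2] 368 ((197.54367065429688, 152.4969482421875), (18.314254760742188, 32.91087341308594), 59.4207763671875)
medal 0.76 [150.7, 260.4] 823 ((151.5, 259.0), (30.0, 33.0), 90.0)
plaque 0.96 [235.4, 218.9] 1311 ((234.09901428222656, 219.00990295410156), (35.62232971191406, 39.403472900390625), 5.710593223571777)
plaque 0.66 [344.0, 368.1] 2691 ((342.9200134277344, 368.55999755859375), (47.19999313354492, 59.59999465942383), 53.13010025024414)
jig 0.85 [195.2, 252.6] 1729 ((194.95053100585938, 239.37254333496094), (87.95014953613281, 48.520572662353516), 75.12431335449219)
clamp_ball 0.85 [192.4, 234.3] 435 ((194.1156768798828, 238.0259552001953), (11.252771377563477, 50.125980377197266), 1.3322198390960693)
clamp_ball 0.53 [317.9, 142.8] 112 ((305.4482727050781, 141.12069702148438), (39.44660568237305, 7.14191198348999), 4.763641834259033)
```

View pics/topc.png

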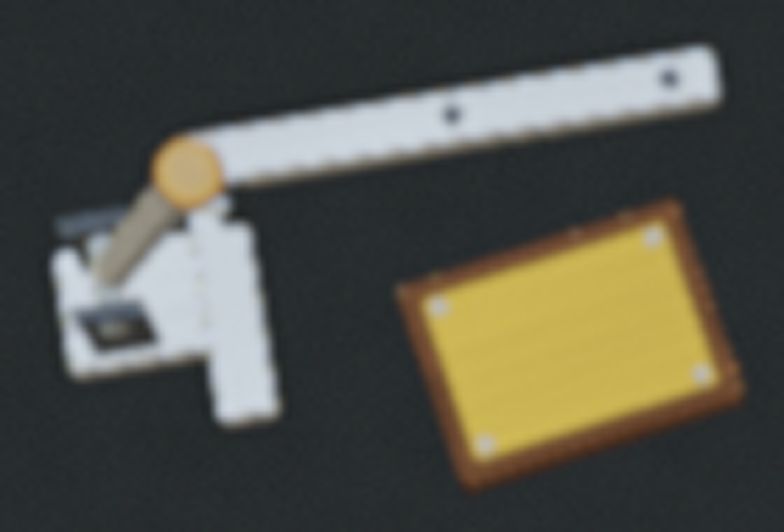

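View pics/sidec.png

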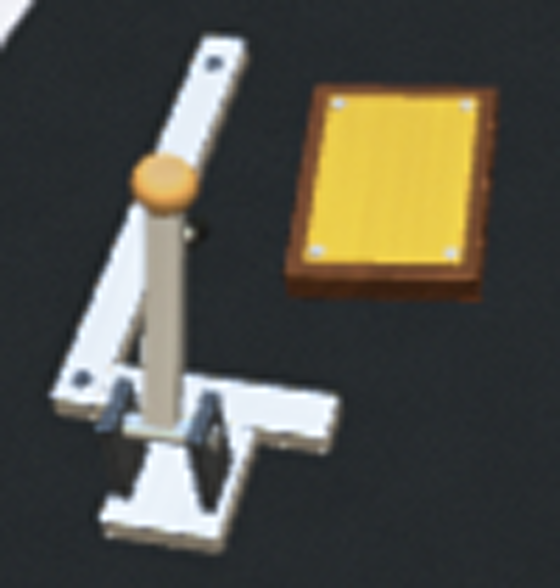

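```bash
cat > fit.py <<'E'
from h import *
from scipy.optimize import least_squares
def T(p,P):
    c,s=np.cos(p[2]),np.sin(p[2]); P=np.array(P,float)
    return np.c_[p[0]+c*P[:,0]-s*P[:,1],p[1]+s*P[:,0]+c*P[:,1],P[:,2]+.004]
E
cat > m1.py <<'E'
from fit import *
J=[(0,-.22,.014),(.022,-.22,.014),(-.11,0,.014),(-.11,.024,.014)]
tp=np.array([(721,98),(712,46),(281,408),(222,421)])/5.6+[170,115]
sp=np.array([(246,42),(205,37),(340,400),(331,440)])/5.6+[165,185]
a,b=.0475,.065
Q=[(a,b,.018),(a,-b,.018),(-a,-b,.018),(-a,b,.018)]
tq=np.array([(400,288),(672,203),(742,393),(468,482)])/5.6+[170,115]
sq=np.array([(287,275),(316,88),(497,90),(480,283)])/5.6+[165,185]
for nm,M,t,s in(("jig",J,tp,sp),("plq",Q,tq,sq)):
  for use in("ts","t","s"):
    def f(p):
        W=T(p,M);r=[]
        if "t" in use:r.append(proj("top",W)-t)
        if "s" in use:r.append(proj("side",W)-s)
        return np.concatenate(r).ravel()
    o=least_squares(f,[.4,0,.15]); print(nm,use,o.x.round(4),np.abs(o.fun).max().round(2),o.fun.round(1) if use=="ts" else"")
    if nm=="jig" and use=="ts": j=o.x
    if nm=="plq" and use=="ts":
        d=o.x-j;c,s=np.cos(j[2]),np.sin(j[2]);print("plaque in jig",c*d[0]+s*d[1],-s*d[0]+c*d[1],d[2])
# clamp angle
def ball(th): return T(j,[(-.05,.06-.118*np.cos(th),.053+.118*np.sin(th))])
bt=np.array([[187,173]])/5.6+[170,115]; bs=np.array([[165,184]])/5.6+[165,185]
o=least_squares(lambda x:np.r_[(proj("top",ball(x[0]))-bt)[0],(proj("side",ball(x[0]))-bs)[0]],[1.]);print("clamp",o.x,o.fun,ball(o.x[0]))
E
python3 m1.py
```

```text
jig ts [0.6464 0.163  0.1489] 1.52 [-0.9 -0.6 -0.8  0.6 -1.4  0.4 -0.4 -0.3  0.3 -0.8  0.5 -0.8  0.5 -1.5
 -0.2 -1.3]
jig t [0.6465 0.1609 0.1488] 0.61 
jig s [0.6451 0.1672 0.1508] 0.39 
plq ts [0.5644 0.0157 0.2972] 1.27 [-0.9  0.2 -0.1 -0.6 -0.2  0.2 -1.3  0.7 -0.2 -0.3  0.1 -1.2  0.3 -1.1
  0.2 -1.2]
plaque in jig -0.10291554365273348 -0.13360750110414496 0.1482805592865366
plq t [0.5647 0.0141 0.2976] 0.77 
plq s [ 2.248  -0.9728  0.7822] 11.32 
clamp [1.12503577] [-0.27323987  0.84503017  0.76561377 -0.09121738] [[0.59555224 0.16465375 0.1634694 ]]
```

```bash
cat > go.py <<'E'
from h import *
import sys
J=np.array([.6464,.163,.1489])
def jp(x,y):
    c,s=np.cos(J[2]),np.sin(J[2]); return np.array([J[0]+c*x-s*y,J[1]+s*x+c*y])
def tj(w):
    c,s=np.cos(J[2]),np.sin(J[2]); d=np.array(w[:2])-J[:2]; return np.array([c*d[0]+s*d[1],-s*d[0]+c*d[1]])
def rot(yaw,flip=0):
    # tool x at yaw rel jig; y down
    a=J[2]+yaw; x=np.array([np.cos(a),np.sin(a),0]); y=np.array([0,0,-1.]); return np.c_[x,y,np.cross(x,y)]
def rem(x,y,z,yaw):
    s=robot.read_state(); Rm=R.from_rotvec(s["orientation"]).as_matrix()
    d=np.r_[jp(x,y),z]-s["tool_pos"]
    tr=R.from_matrix(Rm.T@rot(yaw)).as_rotvec(degrees=True)
    print("t",round(s["t"],2),"jig",tj(s["tool_pos"]).round(4),"z",s["tool_pos"][2].round(4),"F",s["force"].round(1),"open",round(s["opening"],4),"q",np.round(s["q"],2))
    print("shift tool",(Rm.T@d).round(4),"turn deg",tr.round(2))
if __name__=="__main__": rem(*map(float,sys.argv[1:5]))
E
python3 go.py -.19 -.134 .237 0; python3 go.py -.19 -.134 .237 3.14159
```

```text
t 0.55 jig [-0.5313 -0.6506] z 0.2376 F [0.5 0.7 0. ] open 0.0931 q [-1.29  0.13  1.49 -0.    1.52 -0.09]
shift tool [-0.4467  0.0006 -0.4288] turn deg [   0.   -167.29    0.  ]
t 0.55 jig [-0.5313 -0.6506] z 0.2376 F [0.5 0.7 0. ] open 0.0931 q [-1.29  0.13  1.49 -0.    1.52 -0.09]
shift tool [-0.4467  0.0006 -0.4288] turn deg [-0.   12.71  0.  ]
```

Request:
carry_out --motion '[-0.035, 0, -0.033, 0, 2.5, 0, 0.6, -0.035, 0, -0.033, 0, 2.5, 0, 0.6, -0.035, 0, -0.033, 0, 2.5, 0, 0.6, -0.035, 0, -0.033, 0, 2.5, 0, 0.6, -0.035, 0, -0.033, 0, 2.5, 0, 0.6]'

```text
t: 1.05
tool_pos: [0.3393, -0.3505, 0.2355]
orientation: [-0.147, 2.153, -2.151]
force: [0.4, -0.3, 0.2]
opening: 0.0744
```

```bash
python3 go.py -.19 -.134 .237 3.14159
```

```text
t 1.05 jig [-0.3799 -0.4622] z 0.2355 F [ 0.4 -0.3  0.2] open 0.0744 q [-0.91 -0.17  1.79 -0.    1.53  0.53]
shift tool [-0.1854 -0.0013 -0.3308] turn deg [ 0.06 -0.78  0.07]
```

Request:
carry_out --motion '[-0.023, 0, -0.041, 0, 0, 0, 0.6, -0.023, 0, -0.041, 0, 0, 0, 0.6, -0.023, 0, -0.041, 0, 0, 0, 0.6, -0.023, 0, -0.041, 0, 0, 0, 0.6, -0.023, 0, -0.041, 0, 0, 0, 0.6]'

```text
t: 1.55
tool_pos: [0.429, -0.1232, 0.237]
orientation: [-0.139, 2.15, -2.153]
force: [0.4, -0.7, -0.4]
opening: 0.0743
```

```bash
python3 go.py -.19 -.134 .237 3.14159
```

```text
t 1.55 jig [-0.2575 -0.2508] z 0.237 F [ 0.4 -0.7 -0.4] open 0.0743 q [-0.39 -0.3   1.9  -0.    1.54  1.04]
shift tool [-0.0655 -0.     -0.1179] turn deg [-0.1  -0.94 -0.16]
```

Request:
carry_out --motion '[-0.021, 0, -0.039, 0, -0.3, 0, 0.6, -0.022, 0, -0.039, 0, -0.3, 0, 0.6, -0.022, 0, -0.039, 0, -0.3, 0, 0.6, 0, 0.04, 0, 0, 0, 0, 0.6, 0, 0.04, 0, 0, 0, 0, 0.6]'

```text
t: 2.05
tool_pos: [0.4854, 0.0137, 0.1638]
orientation: [-0.146, 2.126, -2.133]
force: [-0.3, 0.8, 0.1]
opening: 0.0745
```

```bash
python3 go.py -.19 -.134 .03 3.14159
```

```text
t 2.05 jig [-0.1813 -0.1238] z 0.1638 F [-0.3  0.8  0.1] open 0.0745 q [-0.08 -0.16  1.91  0.    1.37  1.34]
shift tool [0.0115 0.1336 0.0095] turn deg [-0.26  0.5  -1.18]
```

Request:
carry_out --motion '[0.01, 0.03, 0.009, 0, 0.4, -1, 0.6, 0, 0.03, 0, 0, 0, 0, 0.6, 0, 0.025, 0, 0, 0, 0, 0.6, 0, 0.015, 0, 0, 0, 0, 0.6, 0, 0.005, 0, 0, 0, 0, 0.6]'

```text
t: 2.55
tool_pos: [0.4744, 0.0047, 0.0504]
orientation: [-0.168, 2.139, -2.146]
force: [-0.1, 0.1, -0.0]
opening: 0.0744
```

```bash
python3 go.py -.19 -.134 .03 3.14159
```

```text
t 2.55 jig [-0.1936 -0.131 ] z 0.0504 F [-0.1  0.1 -0. ] open 0.0744 q [-0.1  -0.03  2.01 -0.    1.16  1.32]
shift tool [-0.0036  0.0204  0.0029] turn deg [-0.18  0.3   0.15]
```

Lower to the plaque's height and check in the cameras.

Request:
carry_out --motion '[0, 0.01, 0.003, 0, 0, 0, 0.6, 0, 0.006, 0, 0, 0, 0, 0.6, 0, 0.004, 0, 0, 0, 0, 0.6, 0, 0.001, 0, 0, 0, 0, 0.6, 0, 0, 0, 0, 0, 0, 0.6]'

```text
t: 3.05
tool_pos: [0.4767, 0.0011, 0.03]
orientation: [-0.164, 2.137, -2.145]
force: [-0.0, 0.3, 0.1]
opening: 0.0745
```

```bash
python3 go.py -.19 -.134 .028 3.14159
cat > look.py <<'E'
from h import *
import sys
n=sys.argv[1]
a=imaging.read_camera("top"); b=imaging.read_camera("side")
cv2.imwrite(f"pics/t{n}.png",cv2.resize(a[115:250,170:350],None,fx=4,fy=4,interpolation=cv2.INTER_CUBIC))
cv2.imwrite(f"pics/s{n}.png",cv2.resize(b[165:290,165:315],None,fx=4.5,fy=4.5,interpolation=cv2.INTER_CUBIC))
E
python3 look.py 1
```

```text
t 3.05 jig [-0.1919 -0.1349] z 0.03 F [-0.   0.3  0.1] open 0.0745 q [-0.1   0.01  2.02 -0.    1.11  1.32]
shift tool [-0.0019  0.002  -0.0009] turn deg [-0.23  0.29 -0.03]
```

View pics/t1.png

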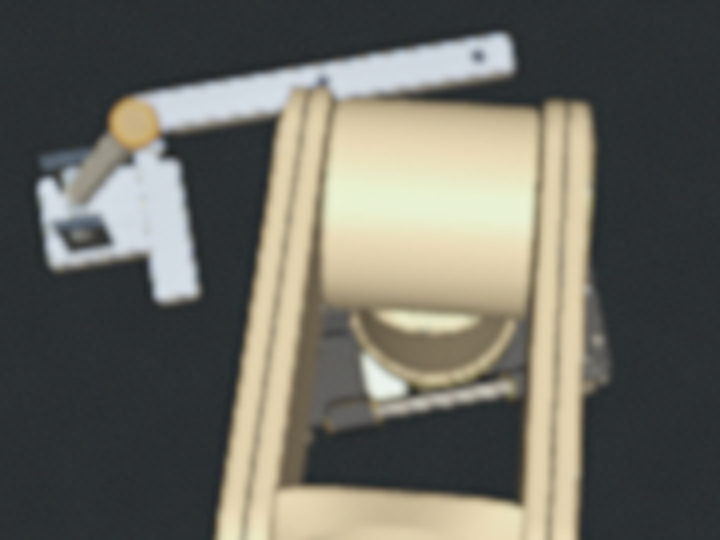

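View pics/s1.png

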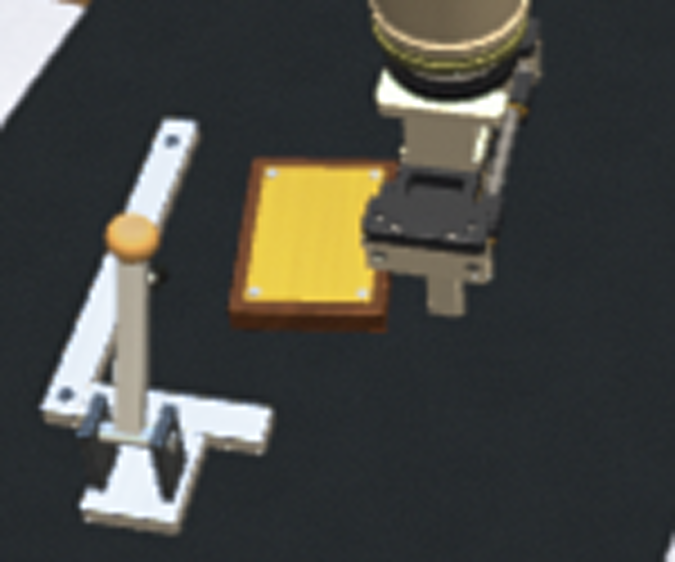

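Request:
carry_out --motion '[-0.012, 0.002, 0, 0, 0, 0, 0.6, -0.012, 0, 0, 0, 0, 0, 0.6, -0.012, 0, 0, 0, 0, 0, 0.6, -0.012, 0, 0, 0, 0, 0, 0.6, -0.012, 0, 0, 0, 0, 0, 0.6]'

```text
t: 3.65
tool_pos: [0.5369, 0.0107, 0.0295]
orientation: [-0.165, 2.137, -2.145]
force: [-1.6, -0.7, -0.7]
opening: 0.0745
```

```bash
python3 go.py -.1025 -.134 .028 3.14159
```

```text
t 3.65 jig [-0.1308 -0.1344] z 0.0295 F [-1.6 -0.7 -0.7] open 0.0745 q [-0.07  0.17  1.85 -0.    1.12  1.35]
shift tool [-0.0283  0.0015 -0.0003] turn deg [-0.23  0.29 -0.02]
```

Request:
carry_out --motion '[-0.007, 0.001, 0, 0, 0, 0, 0.6, -0.005, 0, 0, 0, 0, 0, 0.6, -0.005, 0, 0, 0, 0, 0, 0.6, -0.004, 0, 0, 0, 0, 0, 0.6, -0.002, 0, 0, 0, 0, 0, 0.6]'

```text
t: 4.15
tool_pos: [0.5607, 0.0144, 0.0289]
orientation: [-0.167, 2.137, -2.146]
force: [-3.8, -0.1, 2.3]
opening: 0.0743
```

```bash
python3 go.py -.1025 -.134 .028 3.14159; python3 look.py 2
```

```text
t 4.15 jig [-0.1068 -0.1342] z 0.0289 F [-3.8 -0.1  2.3] open 0.0743 q [-0.06  0.23  1.78 -0.    1.13  1.36]
shift tool [-0.0043  0.0008 -0.0002] turn deg [-0.23  0.31  0.07]
```

View pics/s2.png

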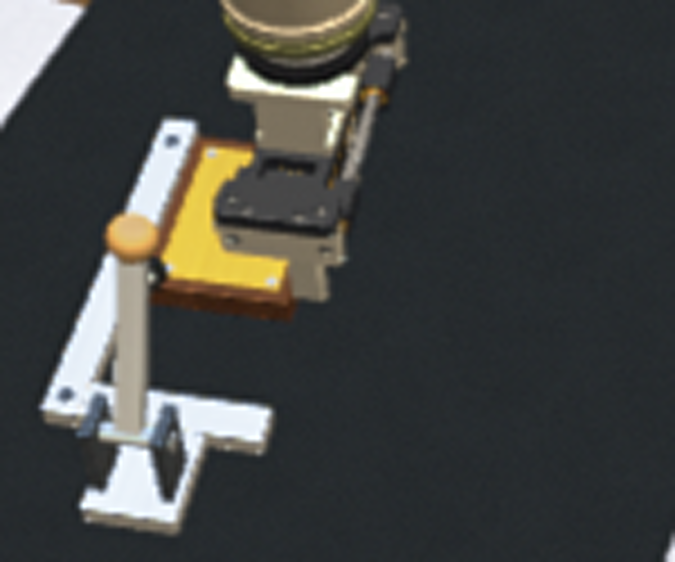

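Request:
carry_out --motion '[-0.002, 0, 0, 0, 0, 0, 0.6, -0.002, 0, 0, 0, 0, 0, 0.6, -0.002, 0, 0, 0, 0, 0, 0.6, -0.001, 0, 0, 0, 0, 0, 0.6, 0, 0, 0, 0, 0, 0, 0.6]'

```text
t: 4.75
tool_pos: [0.5661, 0.0153, 0.0287]
orientation: [-0.17, 2.139, -2.148]
force: [0.5, -0.3, 0.5]
opening: 0.0747
```

```bash
python3 go.py -.1025 -.134 .028 3.14159
```

```text
t 4.75 jig [-0.1013 -0.1341] z 0.0287 F [ 0.5 -0.3  0.5] open 0.0747 q [-0.06  0.25  1.76 -0.01  1.14  1.36]
shift tool [ 0.0012  0.0007 -0.0001] turn deg [-0.22  0.29  0.29]
```

Request:
carry_out --motion '[-0.002, 0, 0, 0, 0, 0, 0.6, -0.002, 0, 0, 0, 0, 0, 0.6, -0.001, 0, 0, 0, 0, 0, 0.6, -0.001, 0, 0, 0, 0, 0, 0.6, -0.001, 0, 0, 0, 0, 0, 0.6]'

```text
t: 5.25
tool_pos: [0.5664, 0.0154, 0.0276]
orientation: [-0.187, 2.147, -2.156]
force: [-7.8, -0.9, 6.9]
opening: 0.0745
```

```bash
python3 go.py -.1025 -.134 .028 3.14159; python3 look.py 3
```

```text
t 5.25 jig [-0.101  -0.1341] z 0.0276 F [-7.8 -0.9  6.9] open 0.0745 q [-0.06  0.26  1.74 -0.01  1.16  1.36]
shift tool [ 0.0015 -0.0004 -0.0001] turn deg [-0.17  0.23  1.21]
```

View pics/s3.png

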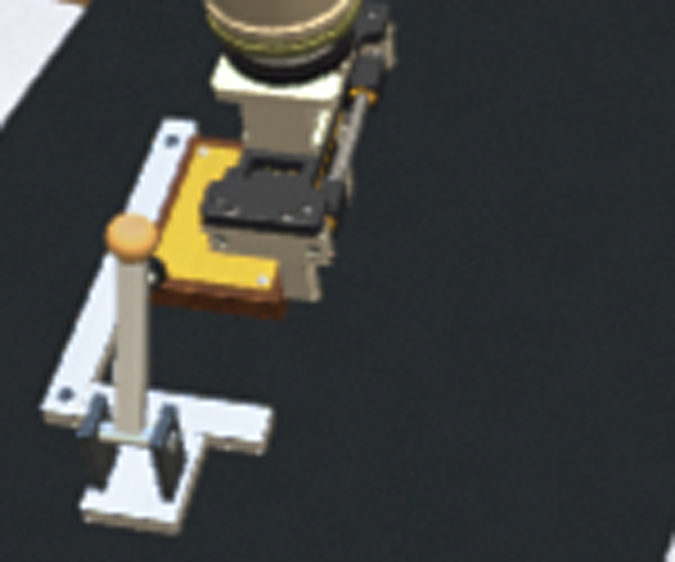

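Request:
carry_out --motion '[0.012, 0, 0, 0, 0, 0, 0.6, 0.008, -0.01, 0, 0, 0, 0, 0.6, 0, -0.03, 0, 0, -8, 0, -0.14, 0, -0.03, 0, 0, -8, 0, -0.14, 0, -0.02, 0, 0, -8, 0, -0.14]'

```text
t: 5.85
tool_pos: [0.5467, 0.0132, 0.1169]
orientation: [-0.594, 1.9, -1.896]
force: [0.5, 0.1, 0.1]
opening: 0.0549
```

```bash
python3 go.py -.0475 -.24 .12 -1.5708;python3 look.py 4
python3 - <<'E'
from h import *
for d in models.outline_of("side","plaque"):
    print(d["confidence"],d["pixel"])
E
```

```text
t 5.85 jig [-0.1208 -0.1334] z 0.1169 F [0.5 0.1 0.1] open 0.0549 q [-0.07  0.1   1.75 -0.01  1.32  0.92]
shift tool [-0.0215 -0.0047  0.1276] turn deg [  1.17 -65.09   0.86]
0.8 [344.1, 367.7]
0.76 [216.6, 215.2]
```

View pics/s4.png

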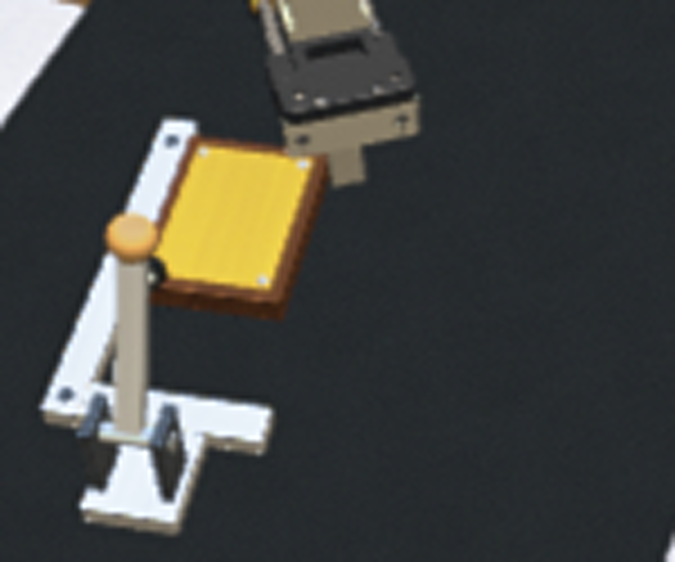

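Request:
carry_out --motion '[-0.005, 0, 0.03, 0, -8, 0, -0.14, -0.009, 0, 0.03, 0, -8, 0, -0.14, 0, 0, 0, 0, -8, 0, -0.14, 0, 0, 0, 0, -8, 0, -0.14, 0, 0, 0, 0, -8, 0, -0.14]'

```text
t: 6.5
tool_pos: [0.5934, -0.027, 0.1069]
orientation: [-1.082, 1.441, -1.416]
force: [-0.6, 0.9, -0.2]
opening: 0.0398
```

```bash
python3 go.py -.0475 -.24 .12 -1.5708
```

```text
t 6.5 jig [-0.0806 -0.18  ] z 0.1069 F [-0.6  0.9 -0.2] open 0.0398 q [-0.13  0.24  1.61 -0.01  1.32  0.17]
shift tool [ 0.0402 -0.0141  0.0552] turn deg [  1.64 -25.37   0.34]
```

Request:
carry_out --motion '[0.02, -0.007, 0.028, 0, -8, 0, -0.14, 0.022, -0.003, 0.02, 0.8, -8, 0, -0.14, 0, 0, 0, 0.6, -7, 0, -0.14, 0, 0, 0, 0, -2, 0, -0.14, 0, 0, 0, 0, 0, 0, -0.14]'

```text
t: 7.0
tool_pos: [0.6282, -0.08, 0.1042]
orientation: [-1.287, 1.112, -1.094]
force: [-0.1, -0.8, 0.1]
opening: 0.0401
```

```bash
python3 go.py -.0475 -.24 .03 -1.5708
```

```text
t 7.0 jig [-0.0541 -0.2376] z 0.1042 F [-0.1 -0.8  0.1] open 0.0401 q [-0.2   0.33  1.51 -0.01  1.32 -0.35]
shift tool [0.0024 0.0741 0.0077] turn deg [ 0.9  -0.15 -0.03]
```

Request:
carry_out --motion '[0.002, 0.025, 0.006, 0.8, 0, 0, -0.14, 0, 0.022, 0, 0, 0, 0, -0.14, 0, 0.014, 0, 0, 0, 0, -0.14, 0, 0.008, 0, 0, 0, 0, -0.14, 0, 0.002, 0, 0, 0, 0, -0.14]'

```text
t: 7.5
tool_pos: [0.6324, -0.0801, 0.0264]
orientation: [-1.271, 1.116, -1.109]
force: [0.1, -0.2, 1.4]
opening: 0.04
```

```bash
python3 go.py -.0475 -.24 .028 -1.5708
```

```text
t 7.5 jig [-0.0499 -0.2383] z 0.0264 F [ 0.1 -0.2  1.4] open 0.04 q [-0.21  0.42  1.55  0.    1.18 -0.34]
shift tool [ 0.0016 -0.0017  0.0024] turn deg [ 0.27 -1.02 -0.12]
```

Request:
carry_out --motion '[-0.012, -0.001, 0.001, 0, -1, 0, -0.14, -0.012, 0, 0, 0, 0, 0, -0.14, -0.012, 0, 0, 0, 0, 0, -0.14, -0.012, 0, 0, 0, 0, 0, -0.14, -0.012, 0, 0, 0, 0, 0, -0.14]'

```text
t: 8.0
tool_pos: [0.6257, -0.0169, 0.0301]
orientation: [-1.276, 1.101, -1.099]
force: [-0.0, -1.4, -1.3]
opening: 0.0403
```

```bash
python3 go.py -.0475 -.1425 .028 -1.5708
```

```text
t 8.0 jig [-0.0472 -0.1748] z 0.0301 F [-0.  -1.4 -1.3] open 0.0403 q [-0.11  0.38  1.59  0.    1.17 -0.26]
shift tool [-0.0323  0.0021 -0.0004] turn deg [ 0.09 -0.08 -0.03]
```

Request:
carry_out --motion '[-0.008, 0.001, 0, 0, 0, 0, -0.14, -0.007, 0, 0, 0, 0, 0, -0.14, -0.006, 0, 0, 0, 0, 0, -0.14, -0.004, 0, 0, 0, 0, 0, -0.14, -0.003, 0, 0, 0, 0, 0, -0.14]'

```text
t: 8.5
tool_pos: [0.6216, 0.015, 0.0303]
orientation: [-1.276, 1.098, -1.099]
force: [-0.3, -2.0, 0.1]
opening: 0.0401
```

```bash
python3 go.py -.0475 -.1425 .028 -1.5708;python3 look.py 5
```

```text
t 8.5 jig [-0.0465 -0.1427] z 0.0303 F [-0.3 -2.   0.1] open 0.0401 q [-0.06  0.37  1.6  -0.    1.17 -0.21]
shift tool [-0.0002  0.0023 -0.001 ] turn deg [-0.01  0.05  0.02]
```

View pics/s5.png

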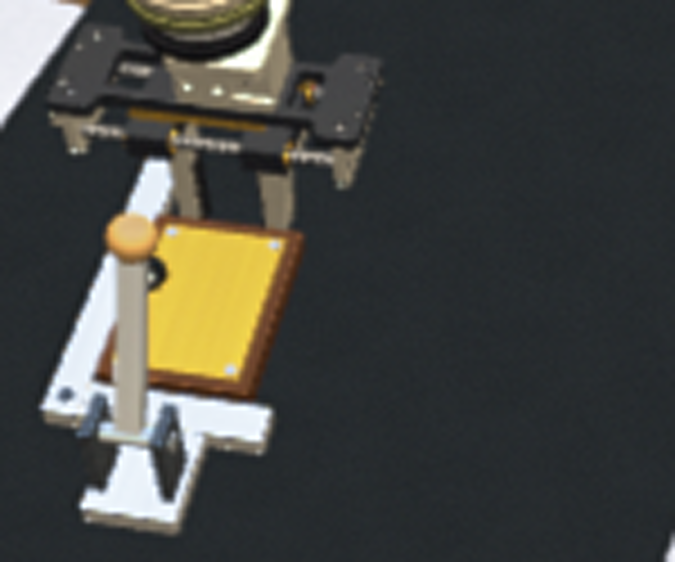

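Request:
carry_out --motion '[-0.002, 0, 0, 0, 0, 0, -0.14, -0.002, 0, 0, 0, 0, 0, -0.14, -0.002, 0, 0, 0, 0, 0, -0.14, -0.001, 0, 0, 0, 0, 0, -0.14, -0.001, 0, 0, 0, 0, 0, -0.14]'

```text
t: 9.1
tool_pos: [0.6208, 0.0194, 0.0303]
orientation: [-1.279, 1.097, -1.103]
force: [0.1, -5.1, 0.0]
opening: 0.0401
```

```bash
python3 go.py -.0475 -.1425 .028 -1.5708
```

```text
t 9.1 jig [-0.0466 -0.1382] z 0.0303 F [ 0.1 -5.1  0. ] open 0.0401 q [-0.05  0.37  1.6  -0.    1.17 -0.19]
shift tool [ 0.0043  0.0023 -0.0009] turn deg [ 0.   -0.07  0.27]
```

Request:
carry_out --motion '[-0.002, 0, 0, 0, 0, 0, -0.14, -0.002, 0, 0, 0, 0, 0, -0.14, -0.002, 0, 0, 0, 0, 0, -0.14, -0.001, 0, 0, 0, 0, 0, -0.14, 0, 0, 0, 0, 0, 0, -0.14]'

```text
t: 9.6
tool_pos: [0.6206, 0.0194, 0.0304]
orientation: [-1.283, 1.095, -1.113]
force: [0.0, -0.3, 0.3]
opening: 0.04
```

```bash
python3 go.py -.0475 -.1425 .028 -1.5708;python3 look.py 6
```

```text
t 9.6 jig [-0.0468 -0.1382] z 0.0304 F [ 0.  -0.3  0.3] open 0.04 q [-0.04  0.37  1.6  -0.01  1.17 -0.18]
shift tool [ 0.0042  0.0025 -0.0006] turn deg [-0.   -0.27  0.79]
```

View pics/s6.png

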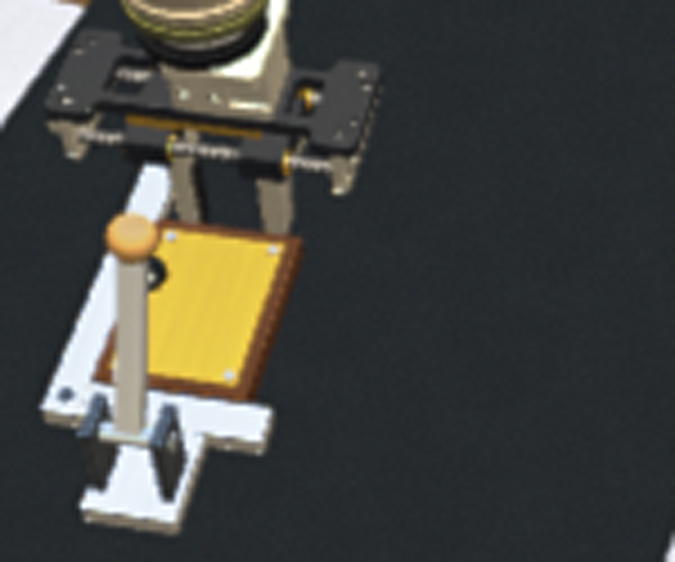

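Request:
carry_out --motion '[0.01, 0, 0, 0, 0, 0, -0.14, 0.015, -0.01, 0, 0, 0, -0.5, -0.14, 0.02, -0.045, 0, 0, 0, 0, -1, 0.02, -0.045, 0, 0, 0, 0, -1, 0.02, -0.045, 0, 0, 0, 0, -1]'

```text
t: 10.2
tool_pos: [0.6268, -0.0632, 0.1726]
orientation: [-1.301, 1.101, -1.105]
force: [0.3, 0.5, -0.3]
opening: 0.0207
```

Request:
carry_out --motion '[0.03, -0.03, 0.03, 0, 0, 0, -1, 0.035, 0, 0.035, 0, 0, 0, -1, 0.035, 0, 0.035, 0, 0, 0, -1, 0.035, 0, 0.03, 0, 0, 0, -1, 0.03, 0, 0.03, 0, 0, 0, -1]'

```text
t: 10.7
tool_pos: [0.8076, -0.2064, 0.2241]
orientation: [-1.29, 1.083, -1.122]
force: [1.2, -0.3, 0.2]
opening: 0.0005
```

```bash
python3 go.py -.05 0 .24 -1.5708;python3 look.py 7
```

```text
t 10.7 jig [ 0.1046 -0.3892] z 0.2241 F [ 1.2 -0.3  0.2] open 0.0005 q [-0.3   0.82  0.62 -0.02  1.69 -0.45]
shift tool [-0.3883 -0.0272 -0.1554] turn deg [-0.21 -0.13  1.57]
```

View pics/t7.png

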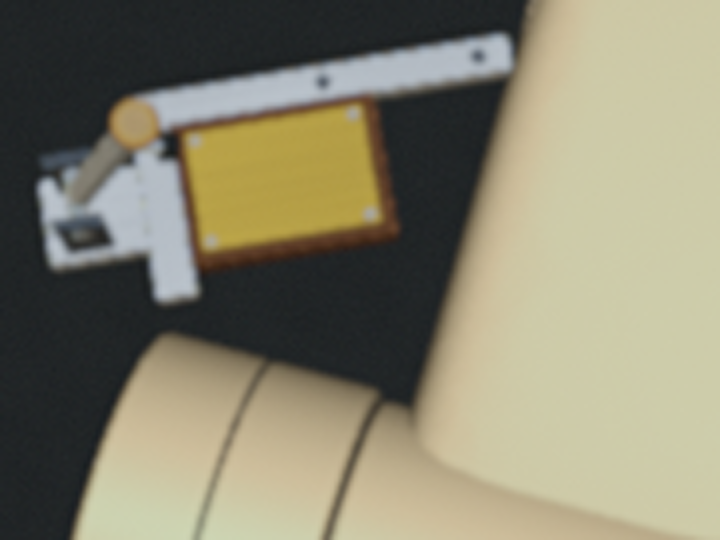

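View pics/s7.png

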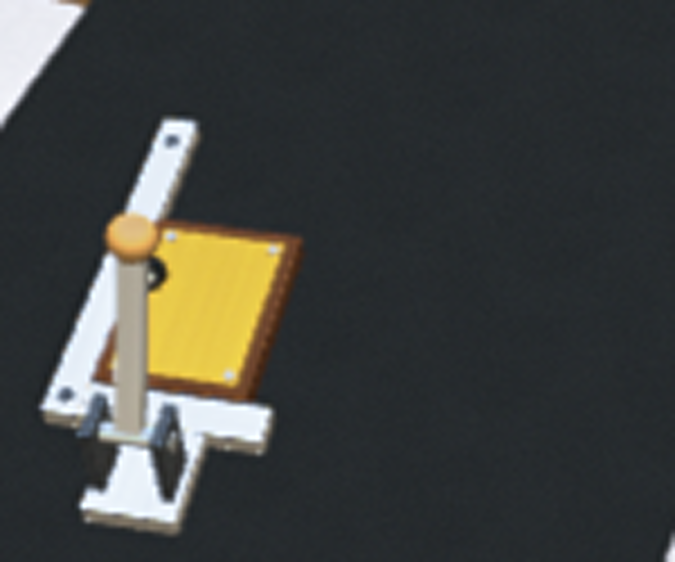

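Run:
```python
from go import *
import cv2
a=cv2.imread("pics/t7.png");b=cv2.imread("pics/s7.png")
for im,c,o,f in((a,"top",(170,115),4),(b,"side",(165,165),4.5)):
    P=np.array([np.r_[jp(x,y),.022] for x,y in((0,0),(0,-.13),(-.095,-.13),(-.095,0))])
    q=((proj(c,P)-o+.5)*f-.5); print(c,q.round(0).tolist())
    cv2.polylines(im,[q.round().astype(int)],True,(255,0,255),1)
cv2.imwrite("pics/ov.png",np.hstack([a[:300,:420],b[150:450,:380]]))
```

```text
top [[169.0, 126.0], [373.0, 91.0], [399.0, 234.0], [192.0, 270.0]]
side [[95.0, 377.0], [160.0, 216.0], [306.0, 235.0], [252.0, 399.0]]
```

View pics/ov.png

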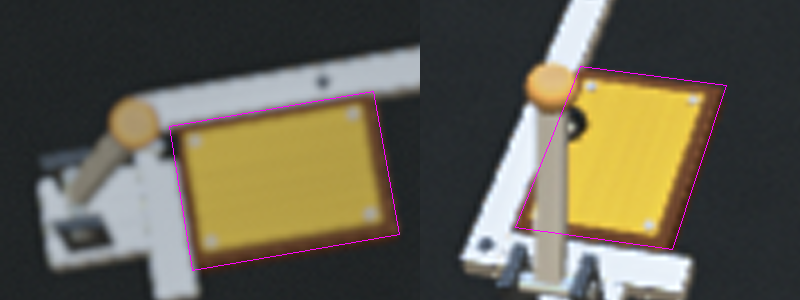

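Run:
```python
from h import *
a=imaging.read_camera("top");b=imaging.read_camera("side")
cv2.imwrite("pics/z1.png",np.hstack([cv2.resize(a[130:180,205:275],(560,400),interpolation=cv2.INTER_NEAREST),cv2.resize(b[205:265,180:216],(240,400),interpolation=cv2.INTER_NEAREST)]))
```

```text
(no output)
```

View pics/z1.png

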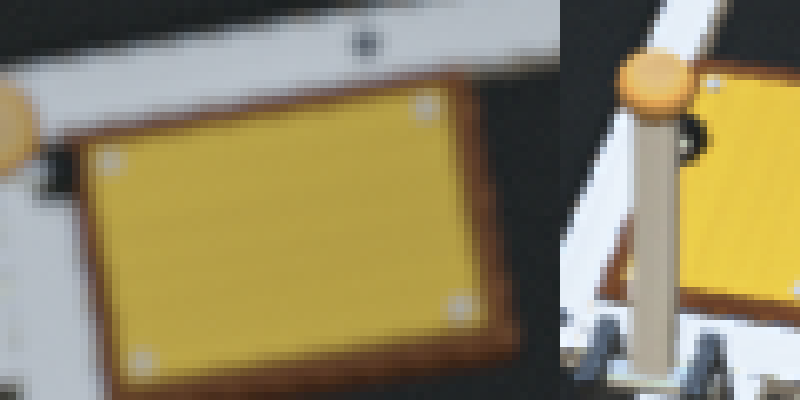

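The plaque is flush on both sides with the arm still raised. Next I'll take the ball knob between the pads, with the jaws along the hinge axis, and swing it down along its arc.

Request:
carry_out --motion '[-0.043, -0.01, -0.017, 0, 0, 0.5, -1, -0.043, -0.008, -0.017, 0, 0, 0.5, -1, -0.043, 0, -0.017, 0, 0, 0.5, -1, -0.043, 0, -0.017, 0, 0, 0, 0.2, -0.043, 0, -0.017, 0, 0, 0, 0.2]'

```text
t: 11.4
tool_pos: [0.6817, -0.0017, 0.2366]
orientation: [-1.271, 1.107, -1.102]
force: [0.5, 1.3, 0.7]
opening: 0.0121
```

```bash
python3 go.py -.05 .009 .24 -1.5708
```

```text
t 11.4 jig [ 0.0105 -0.1681] z 0.2366 F [0.5 1.3 0.7] open 0.0121 q [-0.08  0.35  1.23  0.    1.56 -0.22]
shift tool [-0.1766 -0.0028 -0.0619] turn deg [ 0.07 -0.45 -0.18]
```

Request:
carry_out --motion '[-0.043, -0.002, -0.016, 0, 0, 0, 0.2, -0.043, 0, -0.015, 0, 0, 0, 0.2, -0.043, 0, -0.014, 0, 0, 0, 0.2, -0.033, 0, -0.01, 0, 0, 0, 0.2, -0.002, 0, 0, 0, 0, 0, 0.2]'

```text
t: 11.9
tool_pos: [0.5885, 0.1656, 0.2498]
orientation: [-1.263, 1.091, -1.099]
force: [-0.3, -0.3, 0.9]
opening: 0.052
```

```bash
python3 go.py -.05 .009 .168 -1.5708;python3 look.py 8
```

```text
t 11.9 jig [-0.0568  0.0111] z 0.2498 F [-0.3 -0.3  0.9] open 0.052 q [0.19 0.14 1.45 0.   1.53 0.04]
shift tool [0.0026 0.0819 0.0058] turn deg [-0.74  0.13 -0.3 ]
```

View pics/s8.png

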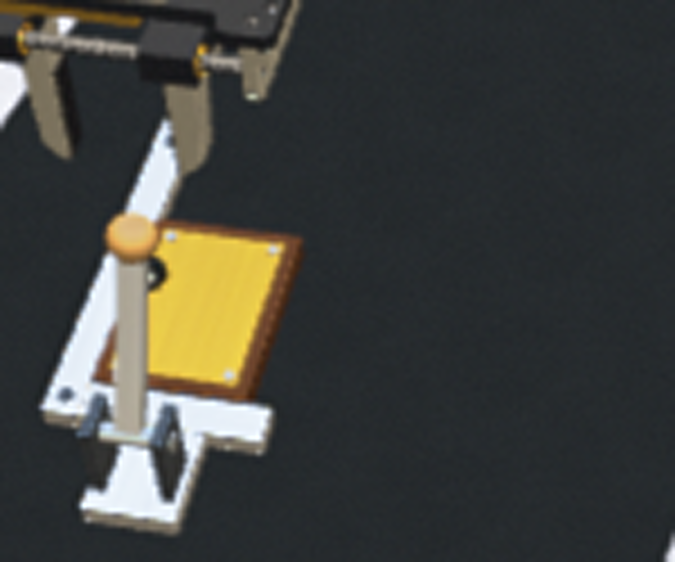

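Request:
carry_out --motion '[0.002, 0.012, 0.006, 0, 0, 0, 0.2, 0, 0.018, 0, 0, 0, 0, 0.2, 0, 0.02, 0, 0, 0, 0, 0.2, 0, 0.014, 0, 0, 0, 0, 0.2, 0, 0.006, 0, 0, 0, 0, 0.2]'

```text
t: 12.5
tool_pos: [0.6007, 0.1553, 0.1781]
orientation: [-1.257, 1.091, -1.11]
force: [0.4, 0.5, 0.2]
opening: 0.0553
```

```bash
python3 go.py -.05 .009 .165 -1.5708;python3 look.py 9
```

```text
t 12.5 jig [-0.0464 -0.0008] z 0.1781 F [0.4 0.5 0.2] open 0.0553 q [0.17 0.2  1.52 0.   1.4  0.03]
shift tool [-0.0097  0.0131 -0.0039] turn deg [-1.11 -0.33 -0.1 ]
```

View pics/s9.png

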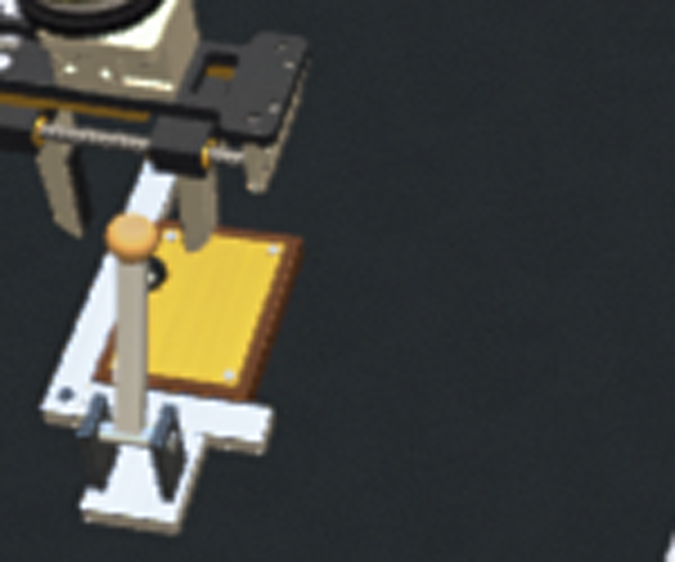

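Request:
carry_out --motion '[-0.008, 0.004, -0.003, -1, 0, 0, 0.2, -0.002, 0.005, -0.001, 0, 0, 0, 0.2, 0, 0.002, 0, 0, 0, 0, 0.2, 0, 0, 0, 0, 0, 0, 0.2, 0, 0, 0, 0, 0, 0, 0.2]'

```text
t: 13.1
tool_pos: [0.5965, 0.1662, 0.1695]
orientation: [-1.269, 1.101, -1.103]
force: [1.1, -1.1, -0.7]
opening: 0.0555
```

```bash
python3 go.py -.05 .009 .165 -1.5708;python3 look.py 10
```

```text
t 13.1 jig [-0.0489  0.0106] z 0.1695 F [ 1.1 -1.1 -0.7] open 0.0555 q [0.19 0.22 1.52 0.   1.4  0.04]
shift tool [ 0.0016  0.0045 -0.0011] turn deg [-0.23 -0.3  -0.12]
```

View pics/s10.png

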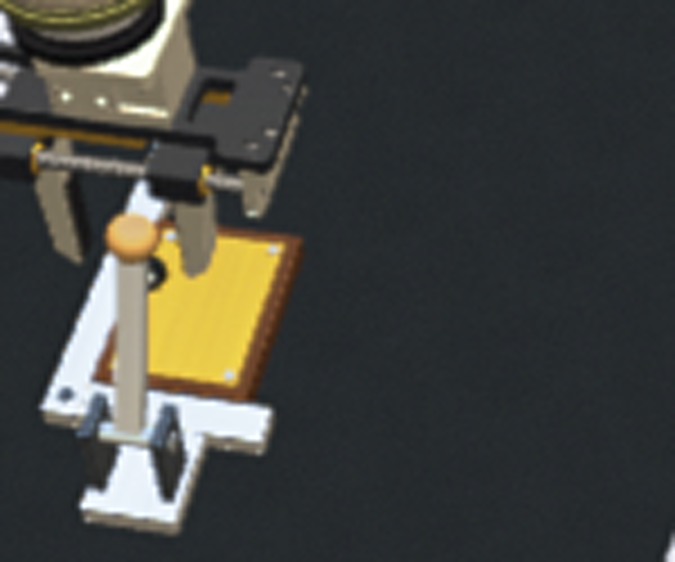

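Request:
carry_out --motion '[0.001, 0.003, -0.001, 0, 0, 0, 0.2, 0, 0.002, 0, 0, 0, 0, -0.5, 0, 0, 0, 0, 0, 0, -0.7, 0, 0, 0, 0, 0, 0, -0.7, 0, 0, 0, 0, 0, 0, -0.7]' --squeeze 6

```text
t: 13.7
tool_pos: [0.5972, 0.1649, 0.1648]
orientation: [-1.265, 1.099, -1.105]
force: [12.1, 3.4, -6.4]
opening: 0.0305
```

```bash
python3 go.py -.05 .009 .165 -1.5708;python3 look.py 11
```

```text
t 13.7 jig [-0.0484  0.0092] z 0.1648 F [12.1  3.4 -6.4] open 0.0305 q [0.19 0.22 1.53 0.   1.39 0.04]
shift tool [ 0.0002 -0.0002 -0.0016] turn deg [-0.47 -0.33 -0.14]
```

View pics/s11.png

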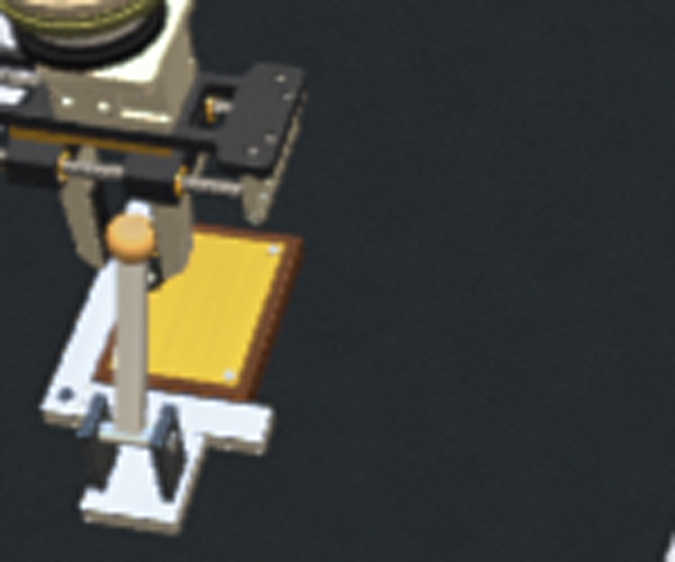

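Request:
carry_out --motion '[0, 0, 0.001, 0, 0, 0, -0.7, 0, 0, 0.001, 0, 0, 0, -0.7, 0, 0, 0, 0, 0, 0, -0.7, 0, 0, 0, 0, 0, 0, -0.7, 0, 0, 0, 0, 0, 0, -0.7]'

```text
t: 14.3
tool_pos: [0.5993, 0.1653, 0.1647]
orientation: [-1.266, 1.099, -1.105]
force: [-0.4, -1.0, -0.2]
opening: 0.0275
```

```bash
python3 go.py -.05 .009 .165 -1.5708
```

```text
t 14.3 jig [-0.0462  0.0093] z 0.1647 F [-0.4 -1.  -0.2] open 0.0275 q [0.19 0.22 1.52 0.   1.39 0.04]
shift tool [ 0.0003 -0.0003 -0.0038] turn deg [-0.45 -0.33 -0.15]
```

Request:
carry_out --motion '[0.008, 0.004, 0, 0, 0, 0, -0.7, 0.0075, 0.0047, 0, 0, 0, 0, -0.7, 0.007, 0.005, 0, 0, 0, 0, -0.7, 0.0067, 0.0058, 0, 0, 0, 0, -0.7, 0.0063, 0.0062, 0, 0, 0, 0, -0.7]'

```text
t: 14.8
tool_pos: [0.6047, 0.1287, 0.1373]
orientation: [-1.265, 1.099, -1.103]
force: [-0.7, 3.0, -0.4]
opening: 0.0273
```

```bash
cat > arc.py <<'E'
from go import *
s=robot.read_state(); y=tj(s["tool_pos"])[1]; z=s["tool_pos"][2]
th=np.arctan2(z-.057,.06-y); r=np.hypot(z-.057,.06-y)
print("theta",th.round(3),"r",r.round(4),"F",s["force"].round(1),s["opening"],s["tool_pos"].round(4))
for d in np.linspace(th,-.005,6)[1:]: print(round(d,2),"x,y from here",(.06-y-.118*np.cos(d)).round(4)*-1,(z-.057-.118*np.sin(d)).round(4))
rem(-.046,.06-.118,.057,-1.5708)
E
python3 arc.py
```

```text
theta 0.741 r 0.1189 F [-0.7  3.  -0.4] 0.027251634583092356 [0.6047 0.1287 0.1373]
0.59 x,y from here 0.0102 0.0144
0.44 x,y from here 0.0189 0.0297
0.29 x,y from here 0.0252 0.0461
0.14 x,y from here 0.029 0.0633
-0.0 x,y from here 0.0303 0.0809
t 14.8 jig [-0.0464 -0.0277] z 0.1373 F [-0.7  3.  -0.4] open 0.0273 q [ 0.12  0.24  1.55  0.    1.34 -0.02]
shift tool [ 0.0306  0.0802 -0.0001] turn deg [-0.47 -0.27 -0.24]
```

Request:
carry_out --motion '[0.0075, 0.009, 0, 0, 0, 0, -0.7, 0.0066, 0.0098, 0, 0, 0, 0, -0.7, 0.0055, 0.0104, 0, 0, 0, 0, -0.7, 0.0045, 0.0109, 0, 0, 0, 0, -0.7, 0.003, 0.009, 0, 0, 0, 0, -0.7]'

```text
t: 15.3
tool_pos: [0.609, 0.0993, 0.0831]
orientation: [-1.264, 1.101, -1.103]
force: [-1.4, 4.4, 1.3]
opening: 0.0273
```

```bash
python3 arc.py
```

```text
theta 0.218 r 0.1203 F [-1.4  4.4  1.3] 0.0273149733579861 [0.609  0.0993 0.0831]
0.17 x,y from here -0.0013 0.0057
0.13 x,y from here -0.0005 0.0109
0.08 x,y from here 0.0001 0.0161
0.04 x,y from here 0.0004 0.0214
-0.0 x,y from here 0.0005 0.0267
t 15.3 jig [-0.0465 -0.0575] z 0.0831 F [-1.4  4.4  1.3] open 0.0273 q [ 0.08  0.29  1.6   0.01  1.25 -0.07]
shift tool [0.0006 0.0261 0.0003] turn deg [-0.44 -0.33 -0.29]
```

Request:
carry_out --motion '[-0.001, 0.006, 0, 0, 0, 0, -0.7, 0.0005, 0.006, 0, 0, 0, 0, -0.7, 0.0005, 0.005, 0, 0, 0, 0, -0.7, 0, 0.004, 0, 0, 0, 0, -0.7, 0, 0.003, 0, 0, 0, 0, -0.7]'

```text
t: 15.8
tool_pos: [0.6094, 0.0973, 0.0566]
orientation: [-1.266, 1.1, -1.105]
force: [-4.8, -0.8, 8.3]
opening: 0.0271
```

```bash
python3 arc.py
```

```text
theta -0.003 r 0.1194 F [-4.8 -0.8  8.3] 0.02708434035431484 [0.6094 0.0973 0.0566]
-0.0 x,y from here -0.0014 0.0
-0.0 x,y from here -0.0014 0.0001
-0.0 x,y from here -0.0014 0.0001
-0.0 x,y from here -0.0014 0.0002
-0.0 x,y from here -0.0014 0.0002
t 15.8 jig [-0.0463 -0.0594] z 0.0566 F [-4.8 -0.8  8.3] open 0.0271 q [ 0.07  0.32  1.61  0.    1.2  -0.07]
shift tool [-0.0014 -0.0003  0.0003] turn deg [-0.4  -0.36 -0.12]
```

Request:
carry_out --motion '[-0.0005, 0.002, 0, 0, 0, 0, -0.7, 0, 0.002, 0, 0, 0, 0, -0.7, 0, 0.002, 0, 0, 0, 0, -0.7, 0, 0.001, 0, 0, 0, 0, -0.7, 0, 0.001, 0, 0, 0, 0, -0.7]'

```text
t: 16.3
tool_pos: [0.6094, 0.0977, 0.0523]
orientation: [-1.269, 1.098, -1.105]
force: [-5.1, -2.9, 8.6]
opening: 0.0273
```

```bash
python3 arc.py;python3 look.py 12
```

```text
theta -0.039 r 0.1191 F [-5.1 -2.9  8.6] 0.027327259446760083 [0.6094 0.0977 0.0523]
-0.03 x,y from here -0.0011 -0.0009
-0.03 x,y from here -0.0011 -0.0017
-0.02 x,y from here -0.0011 -0.0025
-0.01 x,y from here -0.0011 -0.0033
-0.0 x,y from here -0.001 -0.0041
t 16.3 jig [-0.0463 -0.059 ] z 0.0523 F [-5.1 -2.9  8.6] open 0.0273 q [ 0.08  0.33  1.61  0.    1.2  -0.07]
shift tool [-0.001  -0.0047  0.0003] turn deg [-0.36 -0.28 -0.02]
```

View pics/s12.png

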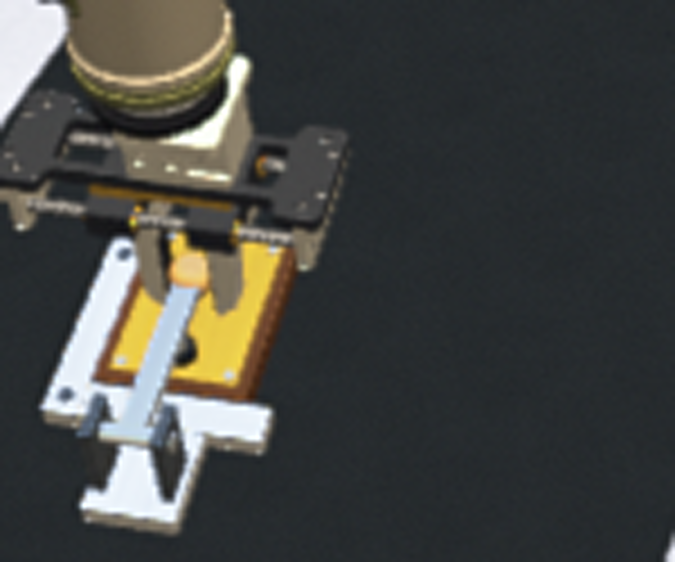

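Request:
carry_out --motion '[0, 0, 0, 0, 0, 0, 0.2, 0, 0, 0, 0, 0, 0, 0.2, 0, -0.005, 0, 0, 0, 0, 0.2, 0, -0.03, 0, 0, 0, 0, 0.2, 0, -0.04, 0, 0, 0, 0, 0.2]'

```text
t: 16.9
tool_pos: [0.6044, 0.0979, 0.1221]
orientation: [-1.277, 1.106, -1.099]
force: [0.2, 0.2, 1.2]
opening: 0.0556
```

Request:
carry_out --motion '[0, -0.045, 0, 0, 0, 0, 0.2, 0, -0.04, 0, 0, 0, 0, 0.2, 0.04, 0, 0.02, 0, 0, 0, 0.2, 0.045, 0, 0.02, 0, 0, 0, 0.2, 0.045, 0, 0.02, 0, 0, 0, 0.2]'

```text
t: 17.4
tool_pos: [0.6873, -0.018, 0.2223]
orientation: [-1.27, 1.088, -1.098]
force: [0.9, 0.7, 0.4]
opening: 0.0554
```

Request:
carry_out --motion '[0.04, 0, 0.03, 0, 0, 0, 0.2, 0.04, 0, 0.03, 0, 0, 0, 0.2, 0.035, 0, 0.03, 0, 0, 0, 0.2, 0, 0, 0, 0, 0, 0, 0.2, 0, 0, 0, 0, 0, 0, 0.2]'

```text
t: 17.9
tool_pos: [0.7967, -0.1267, 0.2181]
orientation: [-1.269, 1.094, -1.101]
force: [-0.5, 0.1, 0.1]
opening: 0.0563
```

```bash
python3 arc.py;python3 look.py 13
python3 - <<'E'
from go import *
a=cv2.imread("pics/t13.png");b=cv2.imread("pics/s13.png")
for th in(0,.03,.1):
    P=np.r_[jp(-.048,.06-.118*np.cos(th)),.057+.118*np.sin(th)]
    print(th,(proj("top",P)-(170,115))*4,(proj("side",P)-(165,165))*4.5)
E
```

```text
theta 0.412 r 0.4024 F [-0.5  0.1  0.1] 0.05626181906664002 [ 0.7967 -0.1267  0.2181]
0.33 x,y from here -0.2571 0.1231
0.25 x,y from here -0.2543 0.1325
0.16 x,y from here -0.2523 0.1421
0.08 x,y from here -0.2511 0.1519
-0.0 x,y from here -0.2508 0.1617
t 17.9 jig [ 0.1056 -0.3088] z 0.2181 F [-0.5  0.1  0.1] open 0.0563 q [-0.22  0.73  0.76  0.    1.64 -0.37]
shift tool [-0.2506  0.1602 -0.153 ] turn deg [-0.46 -0.   -0.07]
0 [[266.36030059 163.26163101]] [[192.68028834 273.28948963]]
0.03 [[265.80352698 161.43958526]] [[191.9101133  269.44801766]]
0.1 [[263.81965863 157.27361874]] [[189.90604646 260.96064138]]
```

View pics/t13.png

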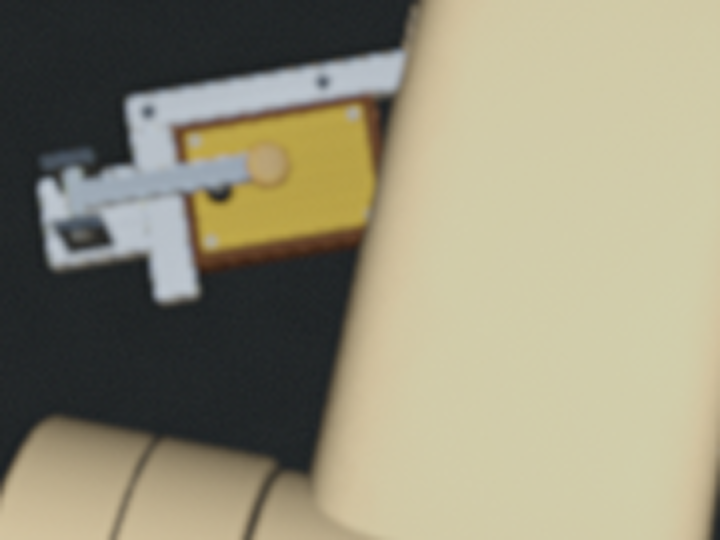

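View pics/s13.png

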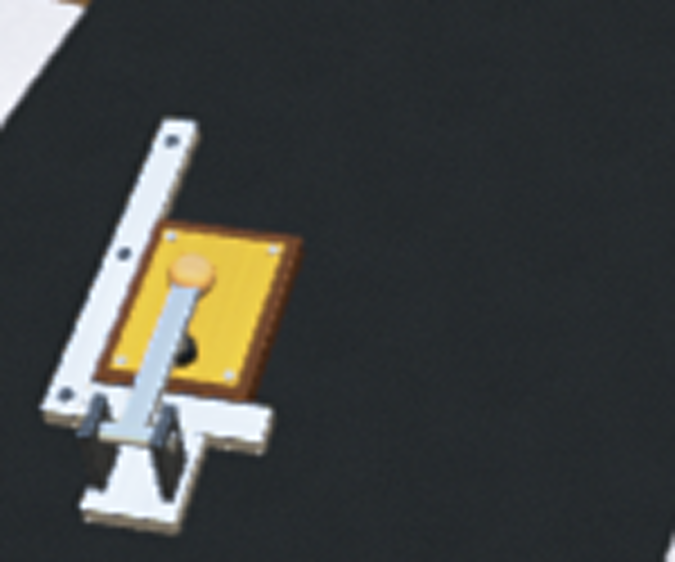

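To be sure the foot is fully seated, I'll press briefly on the ball from above with the jaws closed.

Request:
carry_out --motion '[-0.04, 0, -0.026, 0, 0, 0, -1, -0.04, 0, -0.026, 0, 0, 0, -1, -0.04, 0, -0.026, 0, 0, 0, -1, -0.04, 0.005, -0.026, 0, 0, 0, -1, -0.04, 0.01, -0.026, 0, 0, 0, -1]'

```text
t: 18.5
tool_pos: [0.6316, 0.0567, 0.2036]
orientation: [-1.266, 1.091, -1.103]
force: [0.2, 0.1, -0.3]
opening: 0.0206
```

```bash
python3 go.py -.0465 -.058 .12 -1.5708
```

```text
t 18.5 jig [-0.0304 -0.1029] z 0.2036 F [ 0.2  0.1 -0.3] open 0.0206 q [ 0.01  0.23  1.44  0.    1.46 -0.14]
shift tool [-0.0448  0.0834 -0.0171] turn deg [-0.71  0.01 -0.06]
```

Request:
carry_out --motion '[-0.025, 0.01, -0.01, -0.5, 0, 0, -1, -0.014, 0.02, -0.005, 0, 0, 0, -1, -0.004, 0.02, 0, 0, 0, 0, -1, 0, 0.015, 0, 0, 0, 0, -1, 0, 0, 0, 0, 0, 0, -1]'

```text
t: 19.0
tool_pos: [0.5996, 0.1104, 0.145]
orientation: [-1.269, 1.078, -1.092]
force: [-0.0, 0.1, -0.5]
opening: 0.0004
```

```bash
python3 go.py -.0465 -.058 .093 -1.5708
```

```text
t 19.0 jig [-0.0541 -0.0451] z 0.145 F [-0.   0.1 -0.5] open 0.0004 q [ 0.1   0.2   1.58  0.    1.34 -0.07]
shift tool [0.0132 0.0521 0.0066] turn deg [-0.88  0.89 -0.15]
```

Request:
carry_out --motion '[0.011, 0.018, 0.006, -0.5, 0.5, 0, -1, 0.001, 0.015, 0.001, 0, 0, 0, -1, 0, 0.01, 0, 0, 0, 0, -1, 0, 0.002, 0, 0, 0, 0, -1, 0, 0, 0, 0, 0, 0, -1]'

```text
t: 19.5
tool_pos: [0.6102, 0.0999, 0.1032]
orientation: [-1.267, 1.086, -1.097]
force: [0.3, -0.2, 0.6]
opening: 0.0006
```

```bash
python3 go.py -.0465 -.058 .09 -1.5708
```

```text
t 19.5 jig [-0.0451 -0.057 ] z 0.1032 F [ 0.3 -0.2  0.6] open 0.0006 q [ 0.08  0.27  1.59  0.    1.28 -0.08]
shift tool [ 0.001   0.0132 -0.0015] turn deg [-0.75  0.39 -0.14]
```

Request:
carry_out --motion '[0.001, 0.006, -0.001, 0, 0, 0, -1, 0, 0.004, 0, 0, 0, 0, -1, 0, 0.002, 0, 0, 0, 0, -1, 0, 0.002, 0, 0, 0, 0, -1, 0, 0.002, 0, 0, 0, 0, -1]'

```text
t: 20.0
tool_pos: [0.6108, 0.099, 0.0897]
orientation: [-1.265, 1.084, -1.099]
force: [-11.1, -2.1, 21.5]
opening: 0.0006
```

```bash
python3 go.py -.0465 -.058 .09 -1.5708
```

```text
t 20.0 jig [-0.0447 -0.058 ] z 0.0897 F [-11.1  -2.1  21.5] open 0.0006 q [ 0.08  0.28  1.6   0.    1.25 -0.08]
shift tool [ 0.     -0.0004 -0.0018] turn deg [-0.94  0.41 -0.12]
```

Request:
carry_out --motion '[0, -0.015, 0, 0, 0, 0, -1, 0, -0.04, 0, 0, 0, 0, -1, 0, -0.045, 0, 0, 0, 0, -1, 0.02, -0.03, 0, 0, 0, 0, -1, 0.045, 0, 0.02, 0, 0, 0, -1]'

```text
t: 20.5
tool_pos: [0.6369, 0.0412, 0.2266]
orientation: [-1.267, 1.08, -1.093]
force: [1.1, -0.1, -0.2]
opening: 0.0007
```

Request:
carry_out --motion '[0.04, 0, 0.03, 0, 0, 0, -1, 0.04, 0, 0.03, 0, 0, 0, -1, 0.04, 0, 0.03, 0, 0, 0, -1, 0.04, 0, 0.03, 0, 0, 0, -1, 0.03, 0, 0.03, 0, 0, 0, -1]'

```text
t: 21.0
tool_pos: [0.8173, -0.1243, 0.2396]
orientation: [-1.261, 1.068, -1.1]
force: [1.3, 0.7, 0.1]
opening: 0.0007
```

Request:
carry_out --motion '[0.02, 0, 0, 0, 0, 0, -1, 0, 0, 0, 0, 0, 0, -1, 0, 0, 0, 0, 0, 0, -1, 0, 0, 0, 0, 0, 0, -1, 0, 0, 0, 0, 0, 0, -1]'

```text
t: 21.5
tool_pos: [0.8222, -0.1474, 0.2351]
orientation: [-1.261, 1.073, -1.1]
force: [0.1, 0.2, 0.6]
opening: 0.0006
```

```bash
python3 go.py -.0465 -.058 .09 -1.5708; python3 look.py 14
python3 - <<'E'
from h import *
cv2.imwrite("pics/top_end.png",imaging.read_camera("top"))
E
```

```text
t 21.5 jig [ 0.1278 -0.333 ] z 0.2351 F [0.1 0.2 0.6] open 0.0006 q [-0.24  0.82  0.6   0.01  1.7  -0.4 ]
shift tool [-0.277   0.1409 -0.1745] turn deg [-1.43  0.69 -0.04]
```

View pics/s14.png

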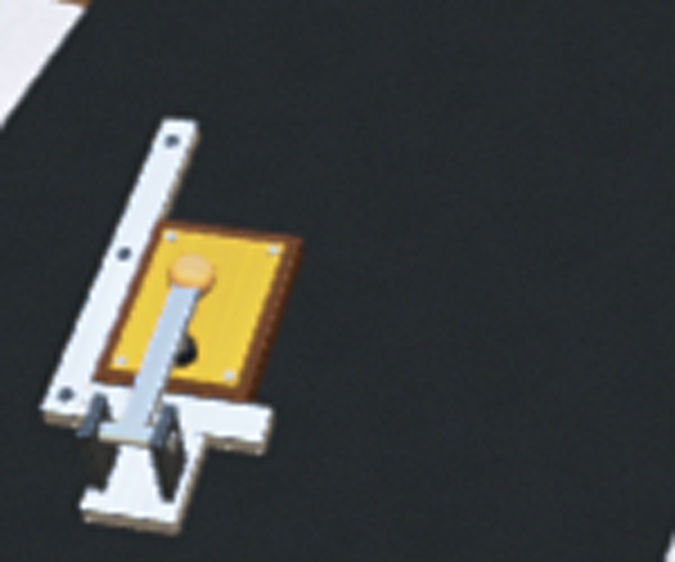

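View pics/top_end.png

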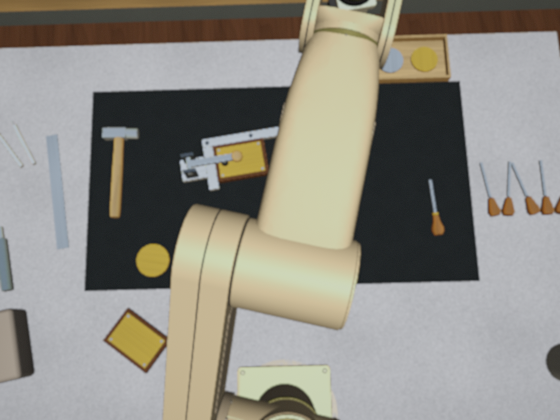

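The final pictures show the plaque flush against the fence and the stop, with the foot down on it (ball at (190,272) in the side crop). The hammer, medal and graver have not moved, and the arm is clear.

```bash
python3 -c "
from plant import robot
print(robot.close_job())"
```

```text
the job is handed in; nothing more can be done
None
```

I slid the plaque into the jig corner and swung the clamp down onto it, then backed the arm off and handed the job in at about 21.7 s. I used two fingertips on its near long edge to push it against the back fence, then on its right short edge to push it against the side stop. I gripped the ball knob to swing the clamp arm down and finished with a short press of about 24 N on the ball.

**Plaque:** Both pushes ended in a force rise or a dead stop at the expected position. Enlarged pictures, taken while the clamp was still raised, showed no gap at the fence or the stop.

**Clamp:** The final press met the ball at a fingertip height of 0.0707 m; an angle of 0 should put its top at 0.071 m. The last pictures show the foot on the plaque.

**Bystanders:** The medal, graver and hammer look unmoved in the last top picture.

**Disagreement:** The two cameras differed by about 6 mm on the jig's y position. The ball also turned out to be about 3 mm farther in the jig's x than my fit. That gave a brief side force of about 12 N when I first gripped it, which I corrected. I relied on the contact forces and the visible gaps for the final fit.

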